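Refit the photometer's filter carriage

TASK

Flip the toggle isolator off, then take every black blanking disc out of the filter carriage and stack them all in one pile, centred on the round steel plate, and lay each filter slide flat on the floor of a bay of its own in the carriage, grip fin up and towards the end with the pull lug; finally flip the isolator back on. Handle discs and slides only while the isolator is off, switching off again if something needs putting right, and leave everything else on the bench where it is.

Things in the scene. Friction and masses are not known exactly. Their poses are not given: they have to be found in the camera images.
- iso_handle (a joint): handle of the toggle isolator, rad: 0 = ON (so it starts), leaning 0.6 rad from upright to the box's -x side, towards the robot; 1.2 = OFF, leaning 0.6 rad to the +x side, away from the robot. Hinge: along the box's y, 55 mm above the middle of its underside. Top-heavy: drops by itself to the end stop it leans to; under 1 N pushes it past upright
- iso_tip (a point): centre of the black ball (28 mm across) at the end of that handle, a 12 mm thick steel bar, 80 mm from the hinge axis
- iso_box: grey isolator box fixed to the bench, 120 (its x) x 80 (its y) x 45 mm high, with two small bearing blocks up to 63 mm high at its middle; origin at the centre of its underside
- dish: round flat steel plate without a rim, 110 mm across, 6 mm thick, fixed to the bench, a thin ring line marking its middle; origin at the centre of its underside
- tray: aluminium filter carriage fixed to the bench, 118 (its x) x 172 mm (its y): floor 3 mm thick, walls 4 mm thick with tops 13 mm above the bench, three open bays side by side along y, each 110 (x) x 52 mm (y) inside. A flat pull lug (22 x 60 x 6 mm) sticks out at the +x end, away from the robot. Origin at the centre of its underside
- bay_a (a point): centre of the floor of the carriage's +y bay, 3 mm above the bench; axes as the carriage's
- bay_b (a point): centre of the floor of the carriage's middle bay, 3 mm above the bench; axes as the carriage's
- bay_c (a point): centre of the floor of the carriage's -y bay, 3 mm above the bench; axes as the carriage's
- disc1: black plastic blanking disc, 40 mm across, 14 mm thick, flat both sides, about 40 g; starts lying in a bay of the carriage; origin at the centre of its underside. Not all three are always there
- disc2: black plastic blanking disc, 40 mm across, 14 mm thick, flat both sides, about 40 g; starts lying in a bay of the carriage; origin at the centre of its underside. Not all three are always there
- disc3: black plastic blanking disc, 40 mm across, 14 mm thick, flat both sides, about 40 g; starts lying in a bay of the carriage; origin at the centre of its underside. Not all three are always there
- filter1: filter slide: flat steel plate 96 (its x) x 42 (y) x 6 mm, about 60 g, with an upright black grip fin, 24 (x) x 10 (y) mm, 6 to 30 mm above the underside, centred 22 mm towards +x from the plate's centre, and a green glass pane on the -x part. Starts flat on the bench, fin up. Origin at the centre of its underside. Not all three are always there
- filter1_fin (a point): centre of that slide's grip fin: 22 mm along +x from the origin and 20 mm above the underside
- filter2: filter slide: flat steel plate 96 (its x) x 42 (y) x 6 mm, about 60 g, with an upright black grip fin, 24 (x) x 10 (y) mm, 6 to 30 mm above the underside, centred 22 mm towards +x from the plate's centre, and a green glass pane on the -x part. Starts flat on the bench, fin up. Origin at the centre of its underside. Not all three are always there
- filter2_fin (a point): centre of that slide's grip fin: 22 mm along +x from the origin and 20 mm above the underside
- filter3: filter slide: flat steel plate 96 (its x) x 42 (y) x 6 mm, about 60 g, with an upright black grip fin, 24 (x) x 10 (y) mm, 6 to 30 mm above the underside, centred 22 mm towards +x from the plate's centre, and a green glass pane on the -x part. Starts flat on the bench, fin up. Origin at the centre of its underside. Not all three are always there
- filter3_fin (a point): centre of that slide's grip fin: 22 mm along +x from the origin and 20 mm above the underside
- jar: bystander: small amber jar, 48 mm across, 65 mm high; to be left alone; origin at the centre of its underside
- beaker: bystander: glass beaker, 66 mm across, 80 mm high; to be left alone; origin at the centre of its underside
- spatula: bystander: spatula lying flat, 160 mm long, to be left alone
- cellbox: bystander: white open plastic box 50 x 70 x 30 mm; to be left alone; origin at the centre of its underside
- washbottle: bystander: white wash bottle with red cap, 64 mm across, 170 mm high; to be left alone; origin at the centre of its underside
- brush: bystander: brush lying flat, 150 mm long, to be left alone
Not all that is in view belongs to the job. Leave any pink look-alike of the disc2 alone. What is shaped like the disc1 but yellow is not meant.

How it is judged:
By the outcome, as a careful person would: the job done as asked, in the order asked, and still so for the second after the job is handed in, with the robot touching nothing.
Of disc1, disc2, disc3 only 2 to 3 are there at a start; the rules pass over those that are not, and their reading is None.
Of filter1, filter2, filter3 only 2 to 3 are there at a start; the rules pass over those that are not, and their reading is None.
At some moment in a run one of filter1, filter2, filter3 may be knocked a few centimetres aside while the robot is not near it.
Once in a run the grip may slacken for a moment while it holds something.
It also fails if it takes over 210 s, if anything falls off the work surface, if the arm or the gripper's body presses on something with over 40 N, if the wrist force passes 120 N, or if a joint passes its speed limit or range.

ROBOT

A 6-joint arm with a two-finger parallel gripper is mounted at the origin on the work surface. World frame = base frame: x ahead of the robot, y to its left, z up, the work surface at z = 0. Lengths are in mm, angles in rad, forces in N, time in s.
With the tool pointing down it reaches from about 325 to 1000 mm from the base axis. Payload 5.1 kg.
Tool frame: the origin (TCP) lies midway between the tips of the shut fingers; the grasp point (between the pads) lies 19 mm behind it (env.tcp_to_grasp is the distance from the TCP to the grasp point, in mm); z points along the fingers, y is the line along which they close (so a half turn about z gives the same grasp; the last joint's range is limited). The gripper opens to 85 mm and grips with 20 to 120 N. Pads are 22 mm wide; open, the fingers measure 114 mm over their backs; the gripper's body (76 mm by 85 mm) begins 54 mm behind the grasp point. The pads swing forward as they close: fully open they stand 13 mm farther back than shut.
Start: joints at [1.223, 0.124, 1.65, -0, 1.367, -0.083], TCP at [170.137, 627.326, 231.322] pointing down, gripper open.
Joint ranges: [-2.61, 2.61], [-1.02, 2.33], [0.03, 2.71], [-1.35, 4.49], [0.32, 2.68], [-2.91, 2.91]. Speed limits (rad/s): [2.57, 2.57, 3.14, 3.14, 3.14, 3.14].

INTERFACE

Orientations are given as a unit quaternion [w, x, y, z].
In Python, from cell import env gives the robot as it stands. Calls block until the motion is done:
- env.move_pose(position, orientation): joint-space move of the TCP to a pose.
- env.movel(position, rotation=None, vel=150): straight line of the TCP; rotation=None keeps the orientation; vel is the mean speed in mm/s.
- env.set_joints(angles): joint-space move.
- env.grip(opening): opening from 0.0 (shut) to 1.0 (fully open); the grip force is fixed at half the most; returns when the fingers have stopped.
- env.wait(seconds).
- env.solve_ik(position, orientation): joint angles nearest the present ones, or None.
- env.get_state(): the state.
- env.capture(name): name is "scene" or "top"; returns the picture (420x560x3 uint8, red, green, blue); there is no depth.
- env.calibration(name): a dict with "K" (3x3 intrinsics, pixels), "distortion" ([k1, k2, p1, p2, k3] as OpenCV has them; the pictures are not rectified), "R" (3x3) and "t" (3): a world point X has camera coordinates R X + t. Camera axes: x right, y down, z forward; pixel columns grow to the right and rows downward; lengths in mm; the calibration is good to about 2 mm. A picture is of the moment at which its call begins. calibration takes no time and is no camera call.
A pose or a line that the arm cannot do raises env.MotionError and nothing moves.
- env.hand_in(): hands the job in; it is judged then, once.
The state is a dict: "time": time; "q": joint angles; "joint_velocities": joint speeds; "effort": joint torques, N m; "tcp_pos": TCP position; "tcp_rot": TCP orientation; "force": force on the tool from outside, world axes, zero at the start; "wrist_torque": the same for the moment, N m; "grip_width": opening from 0.0 (shut) to 1.0 (fully open); "gripper_force": force on a finger pad.
Only numpy, scipy, OpenCV 4.12 (cv2) and the standard library are available. Lean on these libraries where they do the work, as an engineer would, in place of code of your own. Each camera call takes 0.05 s, during which the arm holds its last target. There are 200 camera calls.

## Working session

There is one attempt and no reset: what is moved stays moved. The work goes in short steps, each a Python script; the robot and the scene stay as the last script left them, time stands still between calls to the robot, and variables do not carry over. Pictures are saved under pics/ and viewed, at most 14 in all, crops included, and the job is handed in when it is done.

```bash
mkdir -p pics; ls; python3 - <<'E'
from cell import env
import cv2
for n in("top","scene"):
    im=env.capture(n); cv2.imwrite(f"pics/{n}0.png",im[:,:,::-1])
    c=env.calibration(n); print(n,c)
print(env.get_state()['tcp_rot'],env.tcp_to_grasp)
E
```

```text
pics
top {'K': array([[450.52781049,   0.        , 281.41971404],
       [  0.        , 450.52781049, 215.21284209],
       [  0.        ,   0.        ,   1.        ]]), 'distortion': array([-0.01667018,  0.        ,  0.        ,  0.        ,  0.        ]), 'R': array([[-0.01475475, -0.99988044, -0.00462715],
       [-0.9898352 ,  0.01526086, -0.14139798],
       [ 0.14145169,  0.00249383, -0.98994202]]), 't': array([-16.78461725, 600.19399584, 930.94513892])}
scene {'K': array([[440.4221814 ,   0.        , 278.16167914],
       [  0.        , 440.4221814 , 215.6403488 ],
       [  0.        ,   0.        ,   1.        ]]), 'distortion': array([-0.10212018,  0.        ,  0.        ,  0.        ,  0.        ]), 'R': array([[ 4.59794835e-01,  8.88024931e-01,  6.56012505e-04],
       [ 7.30531320e-01, -3.77828770e-01, -5.68831619e-01],
       [-5.04888799e-01,  2.62025078e-01, -8.22453743e-01]]), 't': array([-237.30364704, -396.07444869, 1518.89339228])}
[-2.02280854e-04  1.32025942e-01  9.91245794e-01 -9.40800635e-04] 18.700000000000003
```

View pics/top0.png

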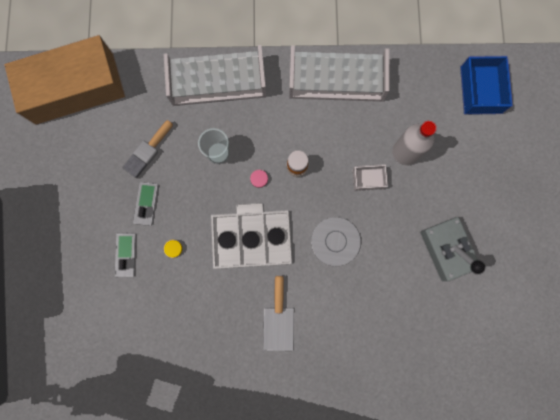

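View pics/scene0.png

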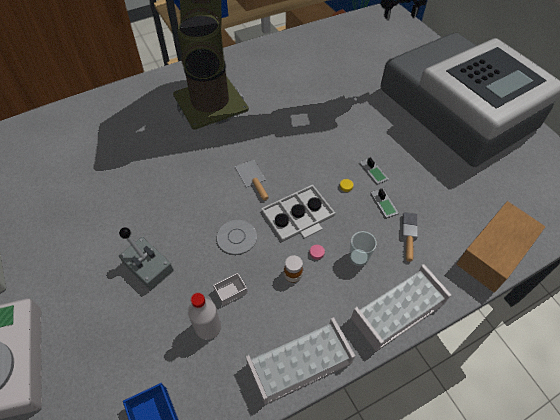

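The top view shows three discs in the tray at (228,240), (251,240) and (276,236), and two slides at (146,204) and (125,255), fins pointing down the image. The plate is at (336,241), and the isolator is at (452,250) with its ball at (478,267).

```bash
cat > h.py <<'E'
from cell import env
import numpy as np, cv2
def ray(n,uv,z):
    """pixels -> world xy at height z"""
    c=env.calibration(n)
    p=cv2.undistortPoints(np.float64(uv).reshape(-1,1,2),c['K'],c['distortion']).reshape(-1,2)
    C=-c['R'].T@c['t']; d=np.c_[p,np.ones(len(p))]@c['R']
    return (C+d*((z-C[2])/d[:,2])[:,None])[:,:2]
def proj(n,P):
    c=env.calibration(n)
    return cv2.projectPoints(np.float64(P).reshape(-1,1,3),cv2.Rodrigues(c['R'])[0],c['t'],c['K'],c['distortion'])[0].reshape(-1,2)
def ortho(im,n,x0,x1,y0,y1,z,s=1.0):
    """image up=+x, left=+y, s px/mm"""
    X,Y=np.meshgrid(np.arange(x1,x0,-1/s),np.arange(y1,y0,-1/s),indexing='ij')
    m=proj(n,np.stack([X,Y,0*X+z],-1)).reshape(X.shape+(2,)).astype(np.float32)
    return cv2.remap(im,m[...,0],m[...,1],cv2.INTER_CUBIC)
E
python3 - <<'E'
from h import *
im=env.capture("top")
for n,p in dict(tray=(251,240),iso=(452,250),ball=(478,267),dish=(336,241),s1=(146,204),s2=(125,255)).items(): print(n,ray("top",[p],0))
np.save("top0.npy",im)
g=im.max(2)
# blobs
def blobs(m,a0,a1):
    k,_,st,ce=cv2.connectedComponentsWithStats(m.astype(np.uint8))
    return [(ce[i].round(1),st[i].tolist()) for i in range(1,k) if a0<st[i][4]<a1]
r=im.astype(int)
print("black");[print(*b,ray("top",[b[0]],14)) for b in blobs(g<45,20,600)]
print("green");[print(*b,ray("top",[b[0]],6)) for b in blobs((r[...,1]>r[...,0]+30)&(r[...,1]>r[...,2]+20),30,900)]
a=ortho(im,"top",380,620,-0,520,0,1.5);cv2.imwrite("pics/o1.png",cv2.cvtColor(a,cv2.COLOR_RGB2BGR)); 
b=ortho(im,"top",330,600,-420,-40,0,2);cv2.imwrite("pics/o2.png",cv2.cvtColor(b,cv2.COLOR_RGB2BGR)); print(a.shape,b.shape)
E
```

```text
tray [[550.93449586  43.2270111 ]]
iso [[ 521.61201877 -405.51290562]]
ball [[ 482.94448866 -460.96698867]]
dish [[ 545.79845193 -146.98216427]]
s1 [[636.42414412 281.42035954]]
s2 [[521.46985305 325.42033554]]
black
[142.7 211.7] [141, 208, 5, 9, 38] [[616.66602436 284.02893129]]
[275.8 235.7] [268, 229, 16, 15, 180] [[558.4018447  -12.66528594]]
[227.  239.4] [219, 233, 16, 14, 174] [[551.8239635   95.28799178]]
[250.6 239.2] [243, 232, 16, 15, 180] [[551.48448347  43.10705993]]
[123.5 264. ] [122, 260, 4, 9, 34] [[500.92555987 323.15881353]]
[477.6 266.4] [471, 260, 14, 13, 129] [[ 483.97652732 -454.16469319]]
green
[146.2 195.4] [139, 185, 15, 21, 238] [[655.12684651 279.67608891]]
[124.6 246.4] [119, 237, 13, 20, 243] [[540.26975163 324.85092293]]
(360, 780, 3) (540, 760, 3)
```

View pics/o1.png

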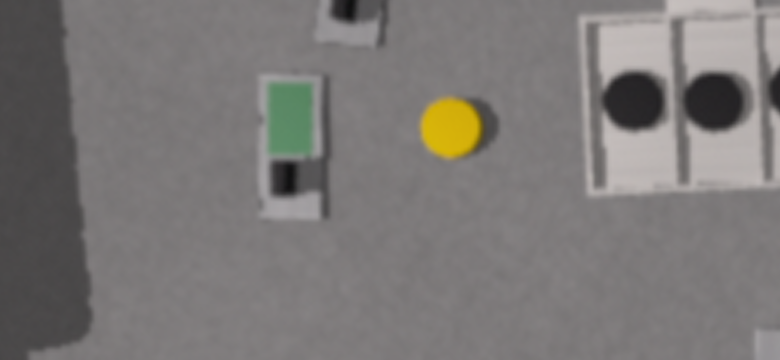

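View pics/o2.png

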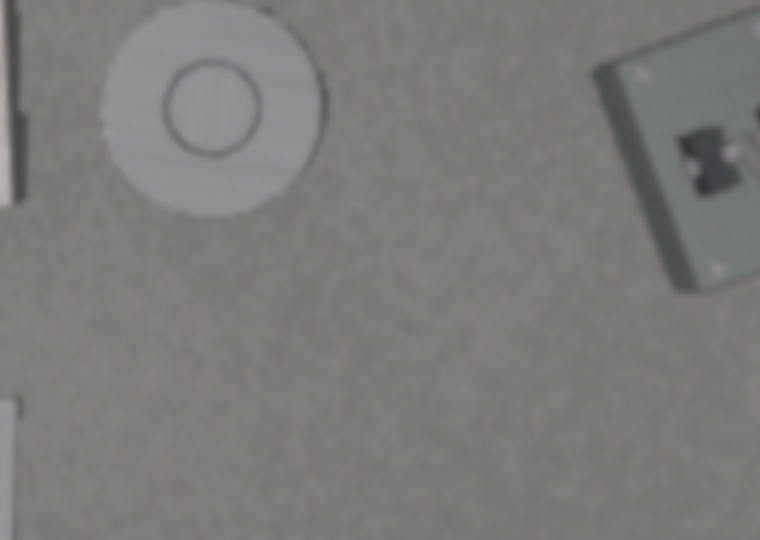

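The ortho crops show the slides lying along −x with their fins nearest the robot. The plate's ring centre is at (212,109) in o2, and the isolator yaw is about 0.36. Next I'll get sharper views of the tray and the isolator.

```bash
python3 - <<'E'
from h import *
im=np.load("top0.npy")
print("dish",ray("top",proj("top",[[545.5,-146,0]]),6))
for u in ((477.6,266.4),): print("ball",ray("top",[u],121))
a=ortho(im,"top",470,640,-55,135,13,2.2);b=ortho(im,"top",440,610,-480,-310,45,2.2)
c=np.hstack([a,b]);print(a.shape,b.shape)
cv2.imwrite("pics/o3.png",cv2.cvtColor(c,cv2.COLOR_RGB2BGR))
# slides: plate outline at z=6
for (x,y) in ((636,280),(520,323)):
    o=ortho(im,"top",x-75,x+75,y-50,y+50,6,3); hsv=cv2.cvtColor(o,cv2.COLOR_RGB2HSV)
    g=(hsv[...,1]>70)&(hsv[...,0]>40)&(hsv[...,0]<90)
    r=cv2.minAreaRect(np.argwhere(g)[:,::-1].astype(np.float32)); 
    k=(o.min(2)>150); print("green",x+75-r[0][1]/3,y+50-r[0][0]/3,r[1][0]/3,r[1][1]/3,r[2])
    m=cv2.morphologyEx((g|(o.min(2)>140)).astype(np.uint8),cv2.MORPH_OPEN,np.ones((5,5)))
    m=cv2.morphologyEx(m,cv2.MORPH_CLOSE,np.ones((41,41)))
    n,l,st,ce=cv2.connectedComponentsWithStats(m); i=1+st[1:,4].argmax()
    r=cv2.minAreaRect(np.argwhere(l==i)[:,::-1].astype(np.float32)); print("plate",x+75-r[0][1]/3,y+50-r[0][0]/3,r[1][0]/3,r[1][1]/3,r[2])
E
```

```text
dish [[ 545.00313552 -145.2980538 ]]
ball [[ 481.62439752 -408.24291622]]
(374, 418, 3) (374, 374, 3)
green 616.9273173014323 292.86167907714844 34.05291239420573 129.47866821289062 19.28260612487793
plate 637.6100870768229 282.44676208496094 39.308695475260414 94.90335083007812 7.180535316467285
green 540.8333333333334 324.5 43.666666666666664 25.666666666666668 90.0
plate 522.0 325.3333333333333 96.66666666666667 40.666666666666664 90.0
```

View pics/o3.png

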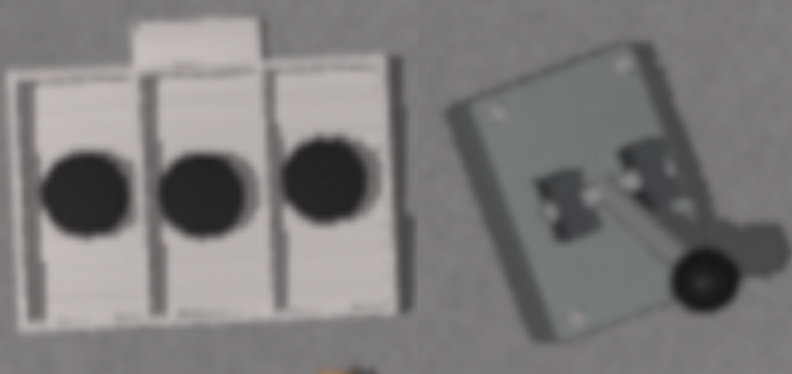

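The tray centre is about (552,42) with yaw 0.045. The isolator hinge is about (524,-392) with yaw 0.35. The first move is to flip the isolator off.

```bash
cat >> h.py <<'E'
def Q(h): return [0,np.cos(h/2),np.sin(h/2),0]
HINGE=np.array([524,-392.]);IYAW=.35;ID=np.array([np.cos(IYAW),np.sin(IYAW)])
def flip(off):
    s=1 if off else -1
    env.grip(0.0)
    p=lambda d,z:[*(HINGE+s*d*ID),z]
    env.move_pose(p(-110,230),Q(IYAW)); env.movel(p(-110,108))
    env.movel(p(3,108),vel=120); env.wait(.3); env.movel(p(3,200)) 
    env.move_pose([*(HINGE*np.array([.85,.5])),260],Q(IYAW))
def look(n,name=None,view="top"):
    im=env.capture(view)
    if name: cv2.imwrite(f"pics/{name}.png",im[:,:,::-1])
    return im
TRAY=np.array([552.3,42.3]);TY=.045;DISH=np.array([545.0,-145.3])
def T(x,y): c,s=np.cos(TY),np.sin(TY); return TRAY+[c*x-s*y,s*x+c*y]
def black(im,z):
    k,_,st,ce=cv2.connectedComponentsWithStats((im.max(2)<45).astype(np.uint8))
    return [(ray("top",[ce[i]],z)[0],st[i][4]) for i in range(1,k) if 20<st[i][4]<600]
E
python3 - <<'E'
from h import *
p=env.get_state(); env.movel([*p['tcp_pos'][:2],300])
flip(True)
im=look("top"); cv2.imwrite("pics/i1.png",cv2.resize(im[180:320,350:560,::-1],None,fx=2.5,fy=2.5))
s=env.get_state();print(s['time'],s['force'],[(b[0].round(),b[1]) for b in black(im,14)])
E
```

```text
9.3583 [ 0.46654532 -0.15899762 -0.4641432 ] [(array([591., 297.]), np.int32(32)), (array([ 578., -418.]), np.int32(123)), (array([558., -13.]), np.int32(170)), (array([553.,  93.]), np.int32(133)), (array([552.,  43.]), np.int32(169)), (array([ 485., -276.]), np.int32(468)), (array([495., 325.]), np.int32(32)), (array([ 431., -226.]), np.int32(48)), (array([ 378., -296.]), np.int32(26)), (array([ 219., -363.]), np.int32(599)), (array([ 193., -206.]), np.int32(40))]
```

View pics/i1.png

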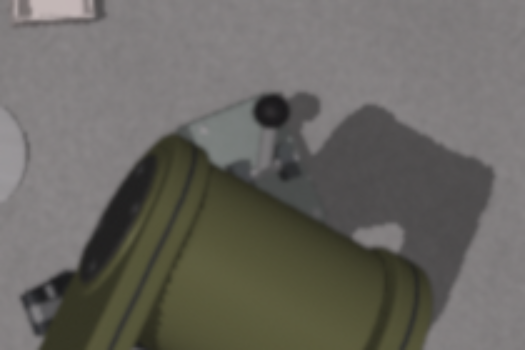

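The ball is now on the +x side, so the isolator is off. Slide 1 has been knocked aside, so I'll re-measure it later. Now the first disc.

```bash
cat >> h.py <<'E'
HD=TY+np.pi/2
def disc(xy,bottom,src=3,tgt=DISH):
    env.grip(.62)
    env.move_pose([*xy,120],Q(HD)); env.movel([*xy,src+2],vel=100); env.grip(0)
    w0=env.get_state()['grip_width']
    env.movel([*xy,120]); w1=env.get_state()['grip_width']
    env.move_pose([*tgt,120],Q(HD)); w2=env.get_state()['grip_width']
    env.movel([*tgt,bottom+2.7],vel=80); s=env.get_state(); w3=s['grip_width']
    print("widths",w0,w1,w2,w3,"F",s['force'].round(1))
    env.grip(.62); env.movel([*tgt,150])
E
python3 - <<'E'
from h import *
disc([551.6,95.1],6)
env.move_pose([480,250,250],Q(HD))
im=look("top"); s=env.get_state();print(s['time'],[(b[0].round(1),b[1]) for b in black(im,18)])
cv2.imwrite("pics/d1.png",cv2.resize(im[180:300,200:400,::-1],None,fx=3,fy=3))
E
```

```text
widths 0.43653997799257444 0.437465315376802 0.43299648815767505 0.4327474724276088 F [-2.   1.1  3.4]
19.15 [(array([603. , 602.9]), np.int32(35)), (array([590.4, 295.3]), np.int32(30)), (array([ 577.3, -416.6]), np.int32(117)), (array([557.3, -12.3]), np.int32(192)), (array([550.8,  43.1]), np.int32(196)), (array([ 542.3, -143.1]), np.int32(230)), (array([495.3, 323.8]), np.int32(32))]
```

View pics/d1.png

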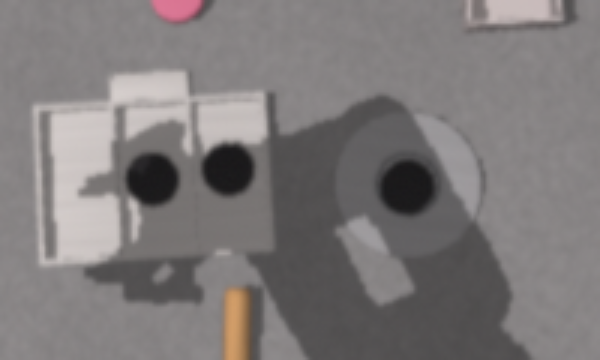

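The first disc sits inside the plate's ring at crop (407,187). Next, discs two and three.

```bash
python3 - <<'E'
from h import *
disc([551.3,43.0],20)
disc([558.2,-12.7],34)
env.move_pose([330,520,300],Q(HD))
im=look("top"); s=env.get_state();print(s['time'],[(b[0].round(1),b[1]) for b in black(im,48)])
a=cv2.resize(im[150:300,100:400,::-1],None,fx=2.5,fy=2.5)
sc=look("top","s2",view="scene");b=cv2.resize(sc[150:290,200:400,::-1],None,fx=2,fy=2)
cv2.imwrite("pics/d3.png",np.vstack([a[:320],cv2.copyMakeBorder(b,0,0,0,750-b.shape[1],0)])[:600])
E
```

```text
widths 0.4380489967597866 0.44294982117798604 0.4350644328565861 0.4366603201016757 F [-2.7  1.4  4.5]
widths 0.42903708827972353 0.43251015692184513 0.4306929628054974 0.4373288473503954 F [-4.2  0.8  4.9]
35.2083 [(array([586.7, 286. ]), np.int32(34)), (array([ 574. , -404.9]), np.int32(124)), (array([ 541.3, -142.5]), np.int32(248)), (array([494.3, 313.1]), np.int32(32))]
```

View pics/d3.png

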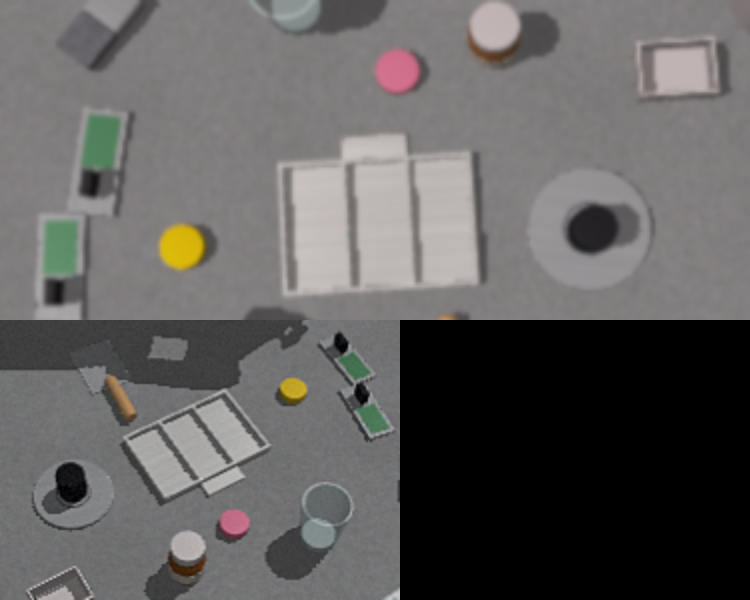

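The stack stands on the ring and the tray is empty. Now I'll measure the slides and check the stack centring.

```bash
cat >> h.py <<'E'
def slide(im,x,y,dbg=None):
    """rough centre -> plate centre xy, heading of +x (fin), from edge mask at z=6"""
    o=ortho(im,"top",x-75,x+75,y-55,y+55,6,3); h=cv2.cvtColor(o,cv2.COLOR_RGB2HSV)
    def big(m):
        n,l,st,ce=cv2.connectedComponentsWithStats(m.astype(np.uint8)); i=1+st[1:,4].argmax(); return l==i
    g=big((h[...,1]>70)&(h[...,0]>40)&(h[...,0]<90))
    m=cv2.morphologyEx((g|(o.min(2)>138)).astype(np.uint8),cv2.MORPH_OPEN,np.ones((5,5)))
    m=big(cv2.morphologyEx(m,cv2.MORPH_CLOSE,np.ones((31,31))))
    W=lambda m:np.c_[x+75-np.argwhere(m)[:,0]/3,y+55-np.argwhere(m)[:,1]/3].astype(np.float32)
    out=[]
    for k in (g,m):
        c,(w,l),a=cv2.minAreaRect(W(k)); b=cv2.boxPoints((c,(w,l),a)); e=b[1]-b[0]; e2=b[2]-b[1]
        e=e if np.hypot(*e)>np.hypot(*e2) else e2
        out.append((np.array(c),e,sorted((w,l))))
    (cg,eg,_),(cp,ep,sz)=out
    ep=ep*np.sign(ep@(cp-cg)); eg=eg*np.sign(eg@(cp-cg)); 
    hp,hg=np.arctan2(*ep[::-1]),np.arctan2(*eg[::-1])
    print("plate",cp.round(1),np.round(sz,1),"head %.3f green %.3f"%(hp,hg),"dist",np.hypot(*(cp-cg)).round(1))
    u=np.array([np.cos(hg),np.sin(hg)]); fin2=cg+41*u
    print("fin plate",(cp+22*np.array([np.cos(hp),np.sin(hp)])).round(1),"fin green",fin2.round(1)); return cp,hp
E
python3 - <<'E'
from h import *
print(ray("top",[(336.8,241.2)],48),proj("top",[[545,-145.3,48],[545,-145.3,6]]))
im=look("top")
slide(im,612,293);slide(im,515,325)
E
```

```text
[[ 541.35621864 -143.01049393]] [[337.81908522 239.47791326]
 [335.5663109  241.14122716]]
plate [598.2 310.8] [ 66.3 129.8] head 3.021 green 3.017 dist 36.5
fin plate [576.3 313.5] fin green [589.5 298.4]
plate [528.9 324.2] [ 64.  123.4] head 2.887 green -3.142 dist 7.1
fin plate [507.6 329.8] fin green [494.7 326.5]
```

```bash
python3 - <<'E'
from h import *
from scipy.optimize import least_squares
t=np.linspace(0,2*np.pi,60)
def cyl(x,y,z0,z1,r): return np.vstack([np.c_[x+r*np.cos(t),y+r*np.sin(t),0*t+z] for z in(z0,z1)])
def stat(n,p):
    h=cv2.convexHull(proj(n,cyl(*p,6,48,20)).astype(np.float32)); m=cv2.moments(h); return np.array([m['m10']/m['m00'],m['m01']/m['m00']]),m['m00']
tiles=[]
for n in("top","scene"):
    im=look(0,view=n); k,l,st,ce=cv2.connectedComponentsWithStats((im.max(2)<45).astype(np.uint8))
    c0,a=stat(n,DISH); i=min(range(1,k),key=lambda i:np.hypot(*(ce[i]-c0))+1e3*(st[i][4]<60))
    s=least_squares(lambda p:stat(n,p)[0]-ce[i],DISH).x; print(n,"stack",s,"areas",a,st[i][4])
    # overlay nominal dish
    f=10; x,y=np.int32(c0-[28,28]); crop=cv2.resize(im[y:y+56,x:x+40+16],None,fx=7,fy=7,interpolation=cv2.INTER_CUBIC)[:,:,::-1].copy()
    for (cx,cy),col,r,z in ((DISH,(0,0,255),55,6),(s,(0,255,255),20,48)):
        q=(proj(n,np.c_[cx+r*np.cos(t),cy+r*np.sin(t),0*t+z])-[x-.5,y-.5])*7
        cv2.polylines(crop,[np.int32(q)],True,col,1)
    tiles.append(crop)
cv2.imwrite("pics/st.png",np.hstack(tiles))
E
```

```text
top stack [ 542.69531796 -144.51635713] areas 316.4247011868283 248
scene stack [ 544.97590469 -145.57909175] areas 272.8151408897247 243
```

View pics/st.png

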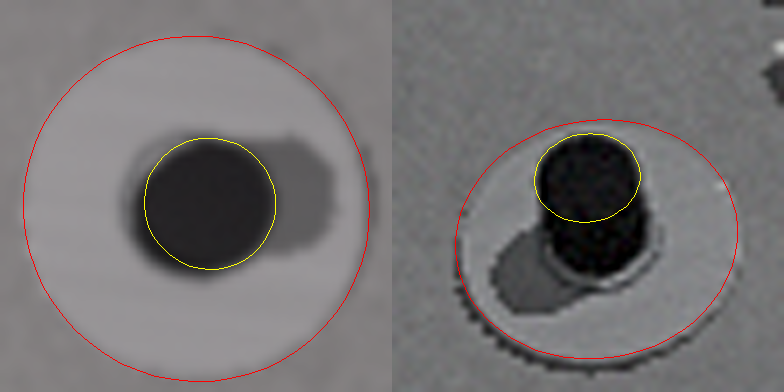

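The stack is within about 2 mm of the plate centre. The camera reads about 2 mm low in x, so I'll correct for that. Now the first slide.

```bash
cat >> h.py <<'E'
def put(fin,head,by):
    fin=np.array(fin)+[2,0]; h=head-np.pi; env.grip(.5)
    env.move_pose([*fin,120],Q(h)); env.movel([*fin,14],vel=100); env.grip(0)
    W=[env.get_state()['grip_width']]; env.movel([*fin,150]); W.append(env.get_state()['grip_width'])
    t=T(22,by)+[2,0]; env.move_pose([*t,150],Q(TY+np.pi)); W.append(env.get_state()['grip_width'])
    f0=env.get_state()['force']; env.movel([*t,40],vel=100)
    look(0,f"pre{by}",view="scene"); W.append(env.get_state()['grip_width'])
    for z in (30,25,22,20,19,18,17.3):
        env.movel([*t,z],vel=50); f=env.get_state()['force']-f0
        if f[2]>12: print("contact",z,f.round(1)); break
    print("W",np.round(W,3),"F",f.round(1)); env.grip(.3); env.movel([*t,120])
E
python3 - <<'E'
from h import *
put([589.5,298.4],3.017,56)
env.move_pose([330,520,300],Q(HD))
im=look("top"); s=env.get_state();print(s['time'])
slide(im,515,325)
a=cv2.resize(im[150:300,100:350,::-1],None,fx=3,fy=3)
b=look(0,view="scene");b=cv2.resize(b[150:230,200:450,::-1],None,fx=3,fy=3)[:150]
cv2.imwrite("pics/p1.png",a)
E
```

```text
W [0.099 0.098 0.095 0.094] F [-2.1 -0.9  6.2]
49.225
plate [515.7 327.4] [42.7 97.8] head 3.110 green 3.107 dist 19.1
fin plate [493.7 328.1] fin green [493.7 327.4]
```

View pics/p1.png

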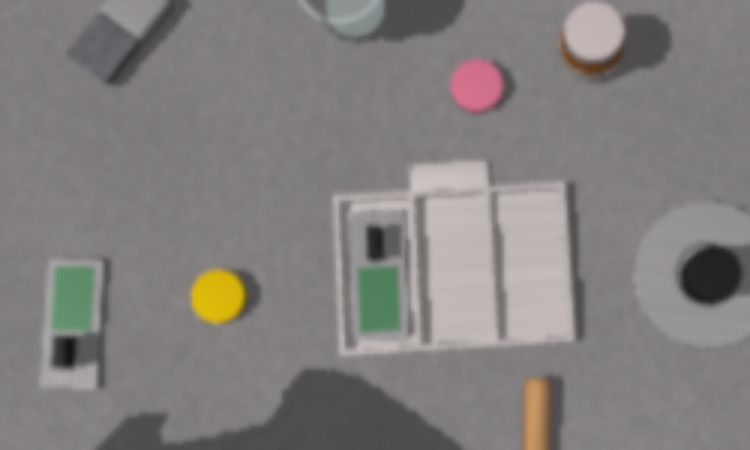

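Slide 1 sits in bay a, fin towards the lug (fin at crop (376,242)). Next, slide 2 into bay c.

```bash
python3 - <<'E'
from h import *
put([493.7,327.6],3.108,-56)
env.move_pose([330,520,300],Q(HD))
im=look("top"); s=env.get_state();print(s['time'])
a=cv2.resize(im[190:290,190:390,::-1],None,fx=3,fy=3)
b=look(0,view="scene");b=cv2.resize(b[170:270,190:390,::-1],None,fx=3,fy=3)
cv2.imwrite("pics/p2.png",np.vstack([a,b]))
E
```

```text
W [0.102 0.094 0.094 0.098] F [-3.9 -0.5  5.2]
63.2
```

View pics/p2.png

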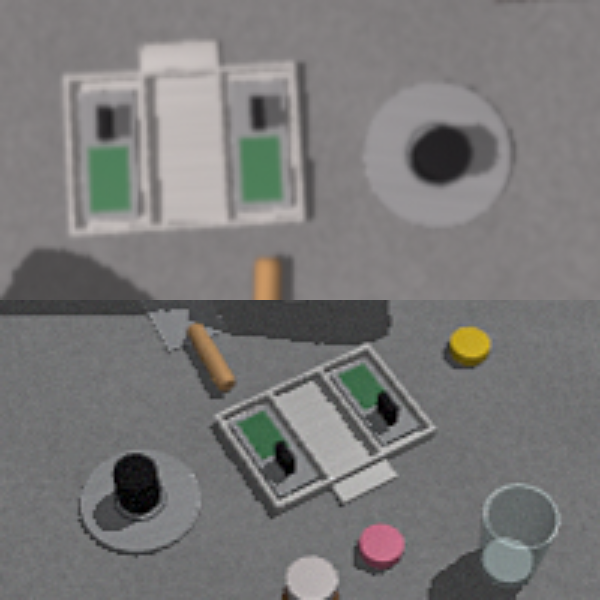

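Both slides lie flat in their bays and the stack is intact. Flipping the isolator back on.

```bash
python3 - <<'E'
from h import *
env.move_pose([450,-250,300],Q(IYAW))
flip(False)
env.move_pose([330,520,300],Q(HD))
im=look("top","end"); s=env.get_state();print(s['time'])
E
```

```text
73.875
```

View pics/end.png

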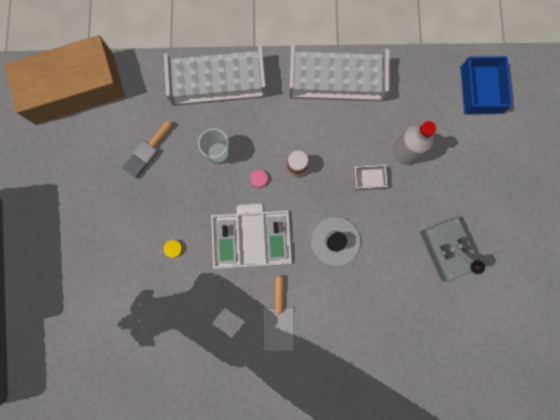

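The isolator ball is back at (478,267), so it is on. The slides, the stack and the bystanders are all in place.

```bash
python3 -c "
from cell import env
print(env.hand_in())"
```

```text
the job is handed in; nothing more can be done
None
```

The job is handed in: three discs stacked on the plate about 2 mm off centre, both slides seen flat in bays a and c with fins towards the lug, isolator back on, finished at about 74 s; the hand-in returned no verdict.

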